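# Sort two couplers on the gauge post at the analyser bench

### The arm

A 7-joint arm with a two-finger parallel gripper is mounted at the origin on the work surface. World frame = base frame: x ahead of the robot, y to its left, z up, the work surface at z = 0. Lengths are in m, angles in rad, forces in N, time in s.
With the tool pointing down it reaches from about 0.4 to 0.875 m from the base axis. Payload 6.5 kg.
Tool frame: the origin (TCP) lies on the centre line of the jaws, within the pads' length; the fingertips stand 22 mm ahead of it and the grasp point (between the pads) lies 3 mm ahead of it; z points along the fingers, y is the direction in which the jaws open and shut (so a half turn about z gives the same grasp; the last joint's range is limited). The gripper opens to 85 mm and grips with 20 to 120 N. Pads are 22 mm wide; open, the fingers measure 114 mm over their backs; the gripper's body (76 mm by 85 mm) begins 54 mm behind the grasp point. The pads swing forward as they close: fully open they stand 13 mm farther back than shut.
Start: joints at [1.215, 0.536, -0.004, 1.538, 0.003, 1.067, -0.071], TCP at [0.186, -0.623, 0.253] pointing down, gripper open.
Joint ranges: [-2.7, 2.7], [-0.37, 2.16], [-1.27, 1.26], [0.24, 2.4], [-1.31, 4.45], [0.19, 1.91], [-2.76, 2.76]. Speed limits (rad/s): [2.39, 2.39, 3.14, 3.14, 3.14, 3.14, 3.14].

### API

Orientations are given as a unit quaternion [x, y, z, w].
In Python, from plant import readout, read_camera, order gives the robot as it stands.
- The arm moves only by the tool arm_command, never from a script. Its argument "plan" is a list of rows, each a list of 7 numbers: the turn, a rotation vector about the tool's x, y, z in rad, then the shift along the tool's x, y, z in mm, then the opening, from 0 (shut) to 1 (fully open). In form: [[wx, wy, wz, tx, ty, tz, hand], ...]. A call has 1 to 8 rows; each row shifts and turns the commanded pose from where the row before left it, along the tool's axes as they then stand; what a row does not reach is not made up. A row lasts 1/8 s, in which the tool goes at most 62.5 mm and 10.7 degrees, less where a joint would pass 70% of its speed; a pose out of reach is approached as far as the arm can. A call is refused whole if a number of a shift passes 62.5 or a number of a turn 0.188, either way. A call with a gripper value outside its range is refused whole. The fingers move at their own pace and stop on an object; "force" is the grip in N (left out, the last holds). Time passes only in rows, so rows that do not move let the fingers close. It gives the time, the measured TCP pose, the force and the opening at its end, in the units of the state.
- readout.sense(): the state, without advancing time (a new reading comes with each control period).
- read_camera(name): name is "scene" or "top" or "wrist"; returns a dict with "image" (384x512x3 uint8, red, green, blue), "range_z" (384x512 float32, m along the optical axis (not along the pixel's ray), 0 where there is no reading), "fx", "fy", "cx", "cy" (pixels), "rvec" (rotation vector, rad) and "tvec" (3), from world to camera coordinates, as OpenCV has them. Camera axes: x right, y down, z forward; pixel columns grow to the right and rows downward; lengths in m; the calibration is good to about 2 mm. A picture is of the moment at which its call begins.
- order.close_job(): hands the job in, once; it reports no verdict.
The state is a dict: "clock": time; "joint_pos": joint angles; "qvel": joint speeds; "joint_torque": joint torques, N m; "ee_pos": TCP position; "tool_rot": TCP orientation; "ft_force": force on the tool from outside, world axes, zero at the start; "moment": the same for the moment, N m; "width": finger opening in m.
Only numpy, scipy, OpenCV 4.12 (cv2) and the standard library are available. Lean on these libraries where they do the work, as an engineer would, in place of code of your own. Each camera call takes 0.05 s, during which the arm holds its last target. There are 200 camera calls.

### The job

Sort the two aluminium couplers by the gauge post: slide the one whose wide bore goes over the post down it until it rests on the gauge's base, and leave it there. Put the other coupler, whose bore is too narrow for the post, into the red reject tray.

Things in the scene. Friction and masses are not known exactly. Their poses are not given: they have to be found in the camera images.
- wide_center (a point): centre (half-way up, on the axis) of the wide-bored coupler: a loose plain aluminium sleeve standing on end, 50 mm outside diameter, 44 mm high, with a through bore of 34 mm (8 mm wall), about 0.13 kg; it fits over the post with 9 mm to spare all round. z is its axis, up.
- narrow_center (a point): centre (half-way up, on the axis) of the narrow-bored coupler: a loose plain aluminium sleeve standing on end, the same outside (50 mm diameter, 44 mm high) but with a bore of only 12 mm, about 0.21 kg; it does not go over the post. z is its axis, up.
- post_foot (a point): the foot of the gauge post, on its axis at the upper face of the base. The gauge is fixed to the bench: a dark steel disc 90 mm across and 10 mm thick lying on the bench, with an upright bright steel post of 16 mm diameter in its middle that rises 54 mm above the disc (64 mm above the bench) and tapers over its last 6 mm. z is up, along the post. With the wide coupler home its centre lies 22 mm above this point.
- tray_in (a point): centre of the inner floor of the red reject tray, which is fixed to the bench: open-topped, outside 150 mm (x) by 170 mm (y) by 30 mm high, walls 4 mm thick, floor about 4 mm above the bench. x and y lie along its sides, z is up.
There are look-alikes about, which are no part of the job. Of the things that look like the part that bears post_foot, the smallest one is meant.

How it is judged:
At the end, for the whole second after the job is handed in: Wide coupler round the post: centre within 13 mm of its axis, under 30 mm above the base, axis within 10 degrees of upright. Narrow coupler inside the red tray: centre within 60 mm (x) and 70 mm (y) of the tray's middle, under 32 mm above its floor. Both let go (horizontal distance between wide_center and post_foot below 0.013 m and z of wide_center in the frame of post_foot below 0.03 m and angle between the z axis of wide_center and the z axis of post_foot, either way round below 0.17 rad and x of narrow_center in the frame of tray_in between -0.06 and 0.06 m and y of narrow_center in the frame of tray_in between -0.07 and 0.07 m and z of narrow_center in the frame of tray_in below 0.032 m); the robot touches nothing.
It also fails if it takes over 67 s, if anything falls off the work surface, if the arm or the gripper's body presses on something with over 40 N, if the wrist force passes 120 N, or if a joint passes its speed limit or range.

## Working session

There is one attempt and no reset: what is moved stays moved. The work goes in short steps, Python scripts to look and compute and a tool call to move; the robot and the scene stay as the last step left them, time stands still between calls to the robot, and variables do not carry over. Pictures are saved under pics/ and viewed, about 8 in all and at most 12, crops included, and the job is handed in when it is done.

Besides the shell and the picture viewer there is one more tool, called after "Emit:" as name(argument=value, ...) on one line, values as JSON. arm_command: Moves the arm, as the interface text tells. Its arguments: {"type":"object","properties":{"plan":{"type":"array","items":{"type":"array","items":{"type":"number"}}},"force":{"type":"number"}},"required":["plan"]}

```bash
mkdir -p pics; cat > h.py <<'E'
import numpy as np, cv2
from plant import readout, read_camera, order
from scipy.spatial.transform import Rotation as R
def cam(n):
    c=read_camera(n); np.savez(f'{n}.npz',**c); return c
def world(c):
    Rm=cv2.Rodrigues(np.array(c['rvec'],float))[0]; z=c['range_z']
    v,u=np.mgrid[:z.shape[0],:z.shape[1]]
    p=np.stack([(u-c['cx'])/c['fx']*z,(v-c['cy'])/c['fy']*z,z],-1)
    return (p-np.array(c['tvec']).ravel())@Rm
def save(c,n,crop=None,s=1):
    im=c['image'][...,::-1]
    if crop: a,b,w,h=crop; im=im[b:b+h,a:a+w]
    cv2.imwrite(f'pics/{n}.png',cv2.resize(im,None,fx=s,fy=s,interpolation=cv2.INTER_CUBIC))
E
python3 - <<'E'
from h import *
print(readout.sense())
save(cam('top'),'top0',s=1.5); save(cam('scene'),'scene0',s=1.5)
E
```

```text
{'clock': 0.0, 'joint_pos': array([ 1.21484385,  0.53717638, -0.00445323,  1.53886473,  0.00258255,
        1.06733386, -0.07120622]), 'qvel': array([ 7.49189917e-04,  1.41852895e-03, -3.41243574e-04,  1.09094089e-03,
        1.14135090e-03, -8.01896720e-05,  2.56932974e-03]), 'joint_torque': array([ 4.83507574e-04, -5.83413792e+01,  1.04918104e+00, -2.59101373e+01,
        1.24054149e-02,  9.57524346e-03, -4.85805359e-06]), 'ee_pos': array([ 0.18553993, -0.62232728,  0.25240959]), 'tool_rot': array([ 9.89518349e-01,  1.44404459e-01, -1.81255081e-04, -8.69623817e-04]), 'ft_force': array([-0.11591637, -0.09972184,  0.53484935]), 'moment': array([-0.00893039,  0.02136737,  0.03827306]), 'width': 0.08536724952431585}
```

View pics/top0.png

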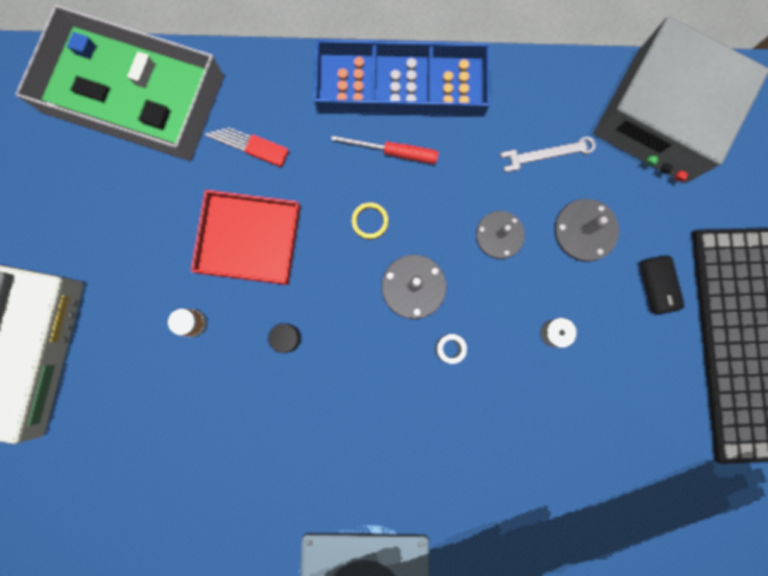

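View pics/scene0.png

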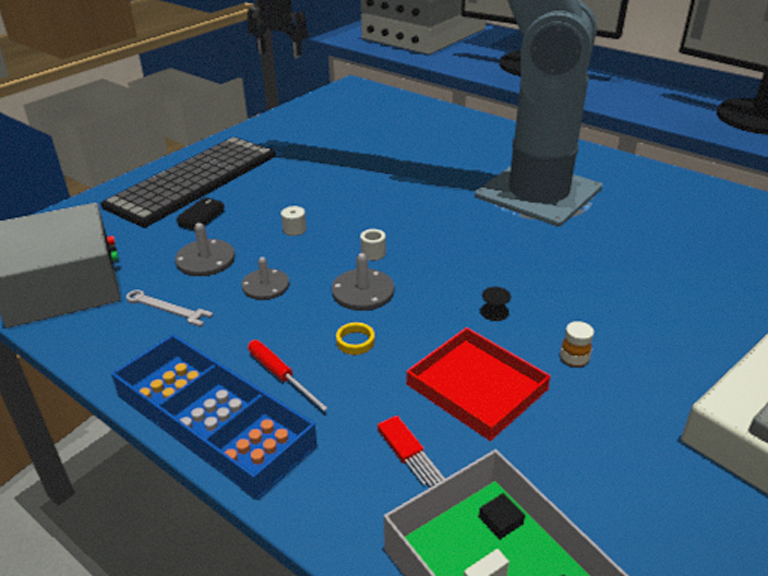

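The top view (px in the 768-wide picture) shows these candidates:
- **Gauges:** discs at (500,234), (587,229) and (414,286). The one at (500,234) is smallest.
- **Couplers:** wide at (452,348) with blue visible through the bore, narrow at (561,332). The yellow ring (370,220), black spool (284,338) and bottle (185,322) are not couplers.
- **Tray:** red, at (247,237).

Next I measure these and check them in a close crop.

```bash
python3 - <<'E'
from h import *
c=dict(np.load('top.npz')); P=world(c); im=c['image'].astype(int)
uv=np.stack(np.meshgrid(np.arange(512),np.arange(384)),-1)*1.5
def near(u,v,r): return np.hypot(uv[...,0]-u,uv[...,1]-v)<r
for n,u,v,r,lo,hi in [('small',500,234,34,.005,.016),('big1',587,229,42,.005,.016),('big2',414,286,42,.005,.016),('wide',452,348,25,.038,.05),('narrow',561,332,25,.038,.05)]:
    m=near(u,v,r)&(P[...,2]>lo)&(P[...,2]<hi); q=P[m]
    cc,rr=cv2.minEnclosingCircle(q[:,:2].astype(np.float32))
    print(n,len(q),'circ',np.round(cc,4),'r',round(rr,4),'mean',q.mean(0).round(4))
for n,u,v in [('small',505,232),('big1',595,225),('big2',415,284)]:
    m=near(u,v,25)&(P[...,2]>.03); print(n,'post',m.sum(),P[m].mean(0).round(4),P[m][:,2].max().round(4))
m=(im[...,0]>120)&(im[...,1]<50)&near(247,237,75); q=P[m]
fl=q[q[:,2]<.012]; rim=q[q[:,2]>.022]
for n,s in(('floor',fl),('rim',rim)): print(n,len(s),cv2.minAreaRect(s[:,:2].astype(np.float32)),s[:,2].mean())
print('bench',np.median(P[250:300,150:300,2]))
save(c,'crop0',(285,120,125,125),5)
E
```

```text
small 754 circ [ 0.6406 -0.236 ] r 0.0459 mean [ 0.64   -0.2354  0.0105]
big1 1185 circ [ 0.654 -0.396] r 0.0601 mean [ 0.6509 -0.3935  0.0132]
big2 1286 circ [ 0.5449 -0.0766] r 0.0625 mean [ 0.5401 -0.0775  0.0132]
wide 162 circ [ 0.4299 -0.1429] r 0.0251 mean [ 0.43   -0.1426  0.0442]
narrow 277 circ [ 0.4614 -0.3338] r 0.0252 mean [ 0.4612 -0.3331  0.0442]
small post 50 [ 0.6308 -0.2261  0.0906] 0.9558
big1 post 115 [ 0.6426 -0.3795  0.0969] 0.9558
big2 post 70 [ 0.5356 -0.0748  0.0992] 0.9558
floor 30 ((0.6391364336013794, 0.30749714374542236), (0.008805825375020504, 0.13067996501922607), 80.3606185913086) 0.006391977927682107
rim 8 ((0.6614256501197815, 0.3012818694114685), (0.03272341564297676, 0.10096631944179535), 63.24840545654297) 0.023641852275008767
bench 0.00040698203440640054
```

View pics/crop0.png

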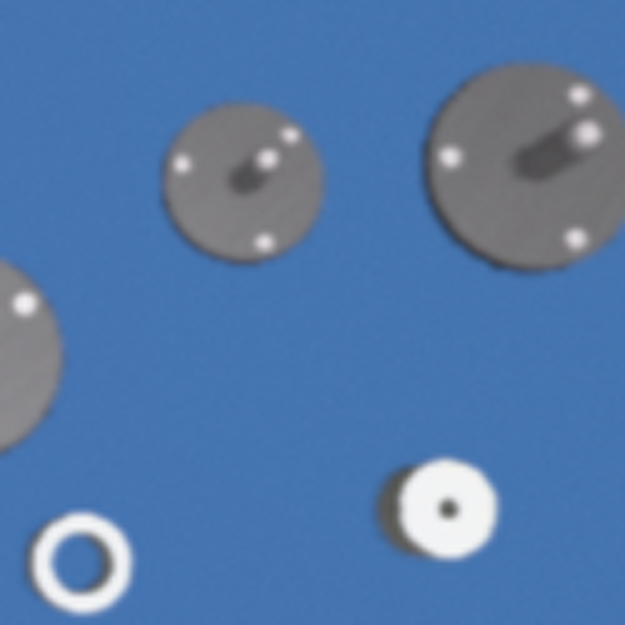

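The crop confirms the choices: the gauge at crop (243,182) has a 46 mm disc radius, against 60+ mm for the others. The wide ring is at (81,563) and the small-hole coupler at (447,509). Next I get the post tip, the tray and the first move.

```bash
cat >> h.py <<'E'
def ray(c,u,v,z):  # full-res pixel -> world at height z
    Rm=cv2.Rodrigues(np.array(c['rvec'],float))[0]; o=-Rm.T@np.array(c['tvec']).ravel()
    d=Rm.T@np.array([(u-c['cx'])/c['fx'],(v-c['cy'])/c['fy'],1]); return o+d*(z-o[2])/d[2]
def to(p):
    s=readout.sense(); T=R.from_quat(s['tool_rot'])
    return (T.inv().apply(np.array(p)-s['ee_pos'])*1000).round(1)
E
python3 - <<'E'
from h import *
c=dict(np.load('top.npz'))
print('post tip',ray(c,338.6,151.6,.064))
q=[ray(c,u/1.5,v/1.5,.030) for u,v in [(207,192),(299,203),(287,283),(193,271)]]
print(np.round(q,3),np.mean(q,0))
P=world(c);im=c['image'].astype(int)
m=(im[...,0]>150)&(im[...,1]<100)&(c['range_z']>0); m[:, :125]=0; m[:,202:]=0; m[:124]=0; m[192:]=0
print(m.sum(),cv2.minAreaRect(P[m][:,:2].astype(np.float32)), np.median(P[m][:,2]))
print('narrow',to([.4614,-.3335,.20]), R.from_quat(readout.sense()['tool_rot']).as_matrix().round(3))
E
```

```text
post tip [ 0.63999532 -0.2389587   0.064     ]
[[0.702 0.297 0.03 ]
 [0.685 0.131 0.03 ]
 [0.539 0.146 0.03 ]
 [0.557 0.313 0.03 ]] [0.62087099 0.2218956  0.03      ]
2685 ((0.6275241374969482, 0.22628310322761536), (0.17074941098690033, 0.157895028591156), 83.67869567871094) 0.004727005975800336
narrow [ 346.9 -197.9   52.8] [[ 0.958  0.286 -0.001]
 [ 0.286 -0.958  0.001]
 [-0.    -0.002 -1.   ]]
```

Emit:
arm_command(plan=[[0,0,0,43.4,-24.7,6.6,1],[0,0,0,43.4,-24.7,6.6,1],[0,0,0,43.4,-24.7,6.6,1],[0,0,0,43.4,-24.7,6.6,1],[0,0,0,43.4,-24.7,6.6,1],[0,0,0,43.4,-24.7,6.6,1],[0,0,0,43.4,-24.7,6.6,1],[0,0,0,43.4,-24.7,6.6,1]], force=40)

```text
clock: 1.1
ee_pos: [0.4627, -0.333, 0.2]
tool_rot: [0.99, 0.144, -0.0, -0.0]
ft_force: [0.4, 0.1, -0.3]
width: 0.0856
```

Emit:
arm_command(plan=[[0,0,0,0,0,0,1],[0,0,0,0,0,0,1]])

```text
clock: 1.35
ee_pos: [0.4614, -0.3346, 0.2002]
tool_rot: [0.99, 0.144, -0.001, -0.0]
ft_force: [-0.9, -0.5, 0.4]
width: 0.0855
```

```bash
python3 - <<'E'
from h import *
print(to([.4614,-.3335,.036]))
c=cam('wrist'); save(c,'w1',s=1.2); P=world(c)
z=P[...,2]; m=(z>.038)&(z<.05)&(np.hypot(P[...,0]-.4614,P[...,1]+.3335)<.05)
print(m.sum(),cv2.minEnclosingCircle(P[m][:,:2].astype(np.float32)))
E
```

```text
[  0.5  -1.1 164.2]
2019 ((0.46115434169769287, -0.33438876271247864), 0.025021541863679886)
```

View pics/w1.png

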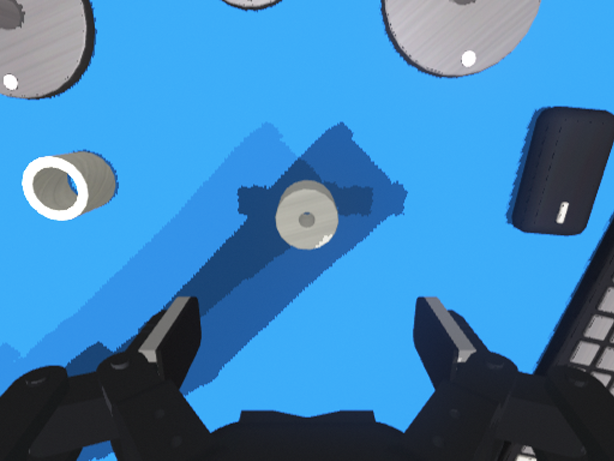

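The wrist view shows the small-bore coupler at (307,218), centred between the jaws, and the fit agrees to 1 mm. I'll descend and grip.

Emit:
arm_command(plan=[[0,0,0,0,0,41,1],[0,0,0,0,0,41,1],[0,0,0,0,0,41,1],[0,0,0,0,0,25,1],[0,0,0,0,0,16,1],[0,0,0,0,0,0,1],[0,0,0,0,0,0,0.3],[0,0,0,0,0,0,0.3]], force=50)

```text
clock: 2.4
ee_pos: [0.4626, -0.3348, 0.0376]
tool_rot: [0.99, 0.144, 0.001, 0.001]
ft_force: [-2.5, 6.8, 5.9]
width: 0.0515
```

Emit:
arm_command(plan=[[0,0,0,0,0,0,0.3],[0,0,0,0,0,0,0.3],[0,0,0,0,0,0,0.3],[0,0,0,0,0,-20,0.3],[0,0,0,0,0,-40,0.3],[0,0,0,0,0,-50,0.3],[0,0,0,0,0,-40,0.3],[0,0,0,0,0,0,0.3]])

```text
clock: 3.4
ee_pos: [0.464, -0.3356, 0.1911]
tool_rot: [0.99, 0.144, 0.003, 0.003]
ft_force: [0.7, -0.1, -2.9]
width: 0.0486
```

```bash
python3 - <<'E'
from h import *
print(readout.sense()['width'],readout.sense()['ft_force'],to([.622,.223,.18]))
E
```

```text
0.048642836384450654 [ 0.71598496 -0.0542631  -2.86900463] [ 310.9 -490.3    9.7]
```

Emit:
arm_command(plan=[[0,0,0,10,-15,0,0.3],[0,0,0,21,-33,0,0.3],[0,0,0,24,-38,0,0.3],[0,0,0,24,-38,0,0.3],[0,0,0,24,-38,0,0.3],[0,0,0,24,-38,0,0.3],[0,0,0,24,-38,0,0.3],[0,0,0,24,-38,0,0.3]])

```text
clock: 4.4
ee_pos: [0.5494, -0.0168, 0.1849]
tool_rot: [0.989, 0.145, -0.002, -0.001]
ft_force: [0.0, 0.7, -2.6]
width: 0.0492
```

Emit:
arm_command(plan=[[0,0,0,24,-38,0,0.3],[0,0,0,24,-38,0,0.3],[0,0,0,24,-38,0,0.3],[0,0,0,24,-38,0,0.3],[0,0,0,24,-38,0,0.3],[0,0,0,16,-24,0,0.3],[0,0,0,0,0,0,0.3],[0,0,0,0,0,0,0.3]])

```text
clock: 5.4
ee_pos: [0.6185, 0.2238, 0.1849]
tool_rot: [0.989, 0.145, -0.002, 0.001]
ft_force: [0.3, -0.7, -1.9]
width: 0.0494
```

```bash
python3 - <<'E'
from h import *
s=readout.sense();print(s['width'],s['ee_pos'],to([.622,.223,.042]))
c=cam('top');save(c,'t2',(100,90,150,150),4)
E
```

```text
0.04941064377240301 [0.61851848 0.22381528 0.18494518] [  3.6   1.7 142.9]
```

View pics/t2.png

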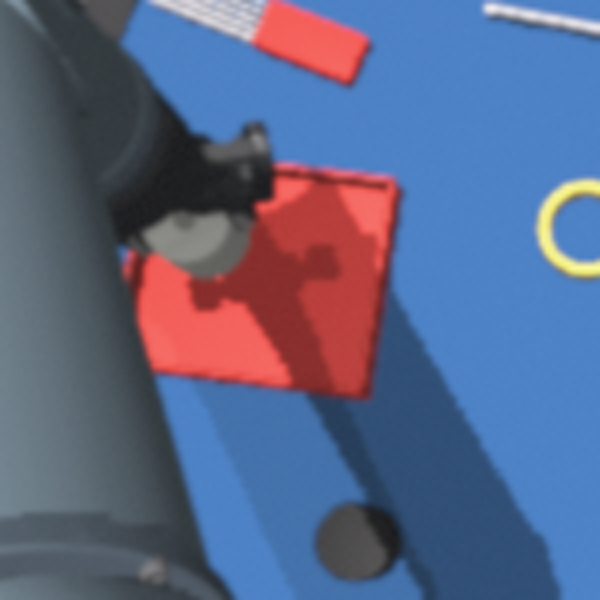

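The coupler is held above the tray (perspective shifts it to crop (195,245)), and measured tool position agrees with the tray's middle. I'll lower and release.

Emit:
arm_command(plan=[[0,0,0,3,1,25,0.3],[0,0,0,0,0,40,0.3],[0,0,0,0,0,40,0.3],[0,0,0,0,0,25,0.3],[0,0,0,0,0,8,0.3],[0,0,0,0,0,4,0.3],[0,0,0,0,0,0,0.3],[0,0,0,0,0,0,0.3]])

```text
clock: 6.45
ee_pos: [0.6238, 0.2243, 0.0456]
tool_rot: [0.99, 0.144, 0.001, -0.0]
ft_force: [0.7, -0.2, -1.4]
width: 0.049
```

Emit:
arm_command(plan=[[0,0,0,0,0,0,0.85],[0,0,0,0,0,0,0.85],[0,0,0,0,0,0,0.85],[0,0,0,0,0,0,0.85],[0,0,0,0,0,-15,0.85],[0,0,0,0,0,-40,0.85],[0,0,0,0,0,-45,0.85],[0,0,0,0,0,-45,0.85]])

```text
clock: 7.45
ee_pos: [0.6232, 0.2241, 0.192]
tool_rot: [0.99, 0.144, 0.0, -0.0]
ft_force: [1.8, 0.6, -0.1]
width: 0.0726
```

```bash
python3 - <<'E'
from h import *
s=readout.sense();print(s['width'],s['ee_pos'],to([.43,-.1428,.20]))
c=cam('wrist');P=world(c);z=P[...,2]
m=(z>.04)&(z<.056)&(np.hypot(P[...,0]-.622,P[...,1]-.223)<.07)
print(m.sum(),cv2.minEnclosingCircle(P[m][:,:2].astype(np.float32)),np.median(z[m]))
E
```

```text
0.07256737819667133 [0.62320492 0.2241028  0.19204107] [-290.   296.4   -8.3]
2220 ((0.6223141551017761, 0.22374635934829712), 0.02495887689292431) 0.04904966066956343
```

Emit:
arm_command(plan=[[0,0,0,-20,20,0,1],[0,0,0,-36,37,0,1],[0,0,0,-39,40,0,1],[0,0,0,-39,40,0,1],[0,0,0,-39,40,0,1],[0,0,0,-39,40,0,1],[0,0,0,-39,40,0,1],[0,0,0,-39,40,0,1]])

```text
clock: 8.5
ee_pos: [0.4296, -0.1451, 0.1905]
tool_rot: [0.99, 0.144, 0.001, 0.0]
ft_force: [1.2, -0.4, 0.4]
width: 0.0854
```

Emit:
arm_command(plan=[[0,0,0,0,0,0,1],[0,0,0,0,0,0,1]])

```text
clock: 8.75
ee_pos: [0.4308, -0.143, 0.1902]
tool_rot: [0.99, 0.144, 0.001, 0.0]
ft_force: [0.5, 0.3, -0.2]
width: 0.0857
```

```bash
python3 - <<'E'
from h import *
c=cam('wrist');P=world(c);z=P[...,2]
m=(z>.038)&(z<.05)&(np.hypot(P[...,0]-.43,P[...,1]+.1428)<.05)
cc,r=cv2.minEnclosingCircle(P[m][:,:2].astype(np.float32));print(m.sum(),cc,r)
print(to([*cc,.036]), readout.sense()['ee_pos'])
E
```

```text
1316 (0.4295477867126465, -0.14329391717910767) 0.024901380762457848
[ -2.    0.5 154. ] [ 0.43108751 -0.14233465  0.19004026]
```

Emit:
arm_command(plan=[[0,0,0,-1.5,0.5,40,1],[0,0,0,0,0,40,1],[0,0,0,0,0,40,1],[0,0,0,0,0,22,1],[0,0,0,0,0,11,1],[0,0,0,0,0,0,1],[0,0,0,0,0,0,0.3],[0,0,0,0,0,0,0.3]])

```text
clock: 9.8
ee_pos: [0.4295, -0.1445, 0.0373]
tool_rot: [0.99, 0.144, 0.001, 0.0]
ft_force: [0.1, 1.0, 0.6]
width: 0.0518
```

Emit:
arm_command(plan=[[0,0,0,0,0,0,0.3],[0,0,0,0,0,0,0.3],[0,0,0,0,0,0,0.3],[0,0,0,0,0,-20,0.3],[0,0,0,0,0,-40,0.3],[0,0,0,0,0,-50,0.3],[0,0,0,0,0,-40,0.3],[0,0,0,0,0,0,0.3]])

```text
clock: 10.8
ee_pos: [0.4308, -0.1451, 0.1895]
tool_rot: [0.99, 0.144, 0.003, 0.001]
ft_force: [-0.0, 0.8, -1.5]
width: 0.0491
```

```bash
python3 - <<'E'
from h import *
print(readout.sense()['width'],readout.sense()['ft_force'],to([.640,-.237,.18]))
E
```

```text
0.04908861165174398 [-0.04373352  0.75785727 -1.51011075] [174.3 147.7  11.1]
```

Emit:
arm_command(plan=[[0,0,0,14,12,0,0.3],[0,0,0,30,26,0,0.3],[0,0,0,36,30,0,0.3],[0,0,0,36,30,0,0.3],[0,0,0,30,26,0,0.3],[0,0,0,20,17,0,0.3],[0,0,0,8,7,0,0.3],[0,0,0,0,0,0,0.3]])

```text
clock: 11.8
ee_pos: [0.6371, -0.2362, 0.1853]
tool_rot: [0.99, 0.144, -0.001, -0.0]
ft_force: [-0.9, 1.0, -1.7]
width: 0.0486
```

```bash
python3 - <<'E'
from h import *
c=cam('wrist');save(c,'w3',s=1.2);P=world(c);z=P[...,2]
m=(z>.007)&(z<.015)&(np.hypot(P[...,0]-.64,P[...,1]+.237)<.055)
print('disc',m.sum(),cv2.minEnclosingCircle(P[m][:,:2].astype(np.float32)))
m=(z>.12)&(z<.22)&(np.hypot(P[...,0]-.64,P[...,1]+.237)<.04)
print('held',m.sum(),np.percentile(z[m],[50,90,95,99]) if m.any() else 0)
t=m&(z>np.percentile(z[m],50)-.004)&(z<np.percentile(z[m],99)); print(cv2.minEnclosingCircle(P[t][:,:2].astype(np.float32)))
s=readout.sense();print(s['ee_pos'],s['width'],to([.640,-.237,.06]))
E
```

```text
disc 4985 ((0.6410344243049622, -0.2373610883951187), 0.044931795448064804)
held 15782 [0.19166176 0.20962634 0.21567293 0.21939192]
((0.6419775485992432, -0.23634850978851318), 0.03987300768494606)
[ 0.6367309  -0.23599163  0.18558403] 0.048672150304929246 [  3.1   2.1 125.6]
```

View pics/w3.png

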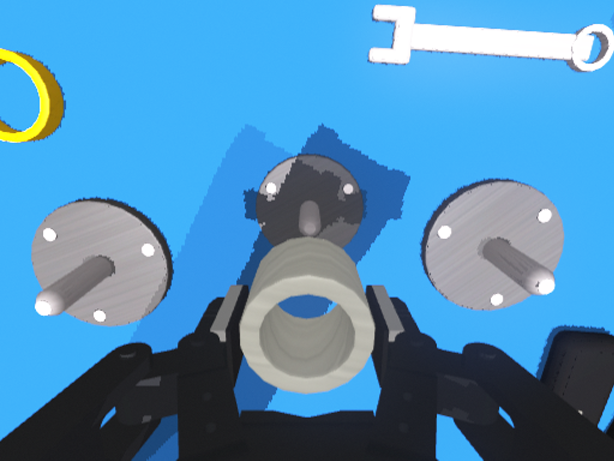

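The wide coupler is upright in the jaws, ring top at (308,335). The small gauge is behind it at (308,205), with a fitted disc radius of 44.9 mm centred at (0.641,-0.2373). I'll fit the held ring before moving down.

```bash
python3 - <<'E'
from h import *
c=dict(np.load('wrist.npz'));P=world(c);z=P[...,2]
v,u=np.mgrid[:384,:512]
m=(np.hypot(u-308/1.2,v-335/1.2)<50)&(abs(u-308/1.2)<56)&(abs(z-.1917)<.0025)&(v<330)
q=P[m]; print(len(q),np.median(q[:,2]))
h=m&(np.hypot(u-308/1.2,v-335/1.2)<58)
cc,r=cv2.minEnclosingCircle(P[h][:,:2].astype(np.float32));print(cc,r)
# bore: fit of inner edge
a=np.arctan2(q[:,1]-cc[1],q[:,0]-cc[0]);d=np.hypot(q[:,0]-cc[0],q[:,1]-cc[1]);print(np.percentile(d,[1,5,95,99]))
# tilt
A=np.c_[q[:,:2],np.ones(len(q))];print('slope',np.linalg.lstsq(A,q[:,2],rcond=None)[0][:2])
print('shift',to([.6408-cc[0]+readout.sense()['ee_pos'][0],-.2373-cc[1]+readout.sense()['ee_pos'][1],.052]))
E
```

```text
3890 0.19241659823652518
(0.6373317837715149, -0.23643243312835693) 0.02484862320125103
[0.01644308 0.01681897 0.02337373 0.02402936]
slope [0.00635364 0.00188046]
shift [  3.3   2.  133.6]
```

Emit:
arm_command(plan=[[0,0,0,3,2,25,0.3],[0,0,0,0,0,30,0.3],[0,0,0,0,0,20,0.3],[0,0,0,0,0,20,0.3],[0,0,0,0,0,20,0.3],[0,0,0,0,0,14,0.3],[0,0,0,0,0,6,0.3],[0,0,0,0,0,0,0.3]])

```text
clock: 12.85
ee_pos: [0.6413, -0.2375, 0.0513]
tool_rot: [0.99, 0.144, -0.0, -0.0]
ft_force: [0.5, -0.2, -2.0]
width: 0.049
```

Emit:
arm_command(plan=[[0,0,0,0,0,0,0.3]])

```text
clock: 12.98
ee_pos: [0.6419, -0.2377, 0.0522]
tool_rot: [0.99, 0.144, 0.001, 0.0]
ft_force: [0.2, 0.4, -1.2]
width: 0.0492
```

Emit:
arm_command(plan=[[0,0,0,0,0,3,0.3],[0,0,0,0,0,0,0.3],[0,0,0,0,0,0,0.9],[0,0,0,0,0,0,0.9],[0,0,0,0,0,0,0.9],[0,0,0,0,0,0,0.9],[0,0,0,0,0,-15,0.9],[0,0,0,0,0,-30,0.9]])

```text
clock: 13.98
ee_pos: [0.6406, -0.2372, 0.0936]
tool_rot: [0.99, 0.144, -0.001, -0.0]
ft_force: [0.1, -0.7, 0.1]
width: 0.0772
```

Emit:
arm_command(plan=[[0,0,0,0,0,-45,0.9],[0,0,0,0,0,-45,0.9],[0,0,0,-45,0,-20,0.9],[0,0,0,-45,0,0,0.9],[0,0,0,-20,0,0,0.9],[0,0,0,0,0,0,0.9],[0,0,0,0,0,0,0.9],[0,0,0,0,0,0,0.9]])

```text
clock: 14.98
ee_pos: [0.5372, -0.2681, 0.2036]
tool_rot: [0.989, 0.145, 0.0, -0.0]
ft_force: [0.2, -0.4, -0.2]
width: 0.0766
```

```bash
python3 - <<'E'
from h import *
c=cam('wrist');save(c,'w4',s=1.2);P=world(c);z=P[...,2]
m=(z>.048)&(z<.058)&(np.hypot(P[...,0]-.64,P[...,1]+.237)<.05)&(np.hypot(P[...,0]-.641,P[...,1]+.2373)>.014)
print(m.sum(),cv2.minEnclosingCircle(P[m][:,:2].astype(np.float32)),np.median(z[m]))
c=cam('top');P=world(c);z=P[...,2]
m=(z>.042)&(z<.056)&(np.hypot(P[...,0]-.622,P[...,1]-.223)<.07)
print('narrow',m.sum(),cv2.minEnclosingCircle(P[m][:,:2].astype(np.float32)),np.median(z[m]))
print(readout.sense()['ee_pos'],readout.sense()['ft_force'])
E
```

```text
1739 ((0.6412881016731262, -0.2376575618982315), 0.02506682462990284) 0.05486487260775654
narrow 271 ((0.622117280960083, 0.22324833273887634), 0.025081880390644073) 0.048000224818367083
[ 0.53669962 -0.26831504  0.2033397 ] [-0.2145828  -0.36943722  0.18598965]
```

View pics/w4.png

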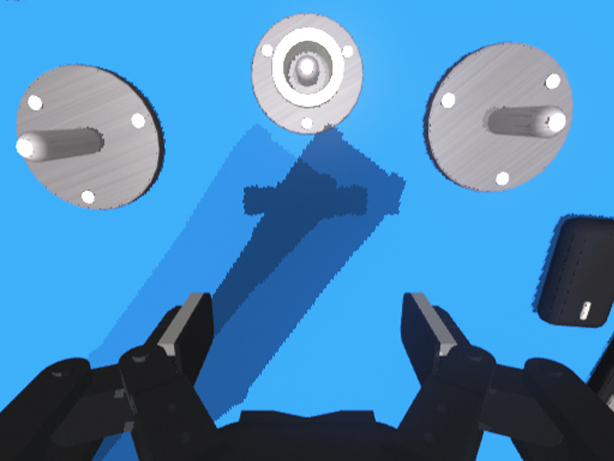

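The wide coupler is seated round the small gauge's post at (307,67), upright with its top at 0.055 m. The narrow one stands in the tray and the gripper is clear of everything.

```bash
python3 -c "
from plant import order; print(order.close_job())"
```

```text
the job is handed in; nothing more can be done
None
```

Both couplers are sorted and the job is handed in; the robot's clock stood at about 15 s of the 67 s allowed.

- **Wide coupler:** it is seated round the post of the smallest gauge (90 mm disc). The last wrist-camera check put its axis about 0.5 mm from the post axis. Its top was at 55 mm, against 54 mm expected when resting on the base.
- **Narrow coupler:** it stands in the red tray, within about 1 mm of the tray middle as I measured it from the rim corners. Its top was at 48–49 mm, which matches resting on the floor. A rougher colour-based estimate of the tray put its middle about 6 mm away, still well inside the limits.
- **Robot:** the gripper was open and clear of everything, with the force reading near zero. None of the readings I saw came near the force limits.

None of the last checks failed. The hand-in gives no verdict, so I can't confirm the final score.

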